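Tighten a doughnut filler's pump cover in cross order

ROBOT

A 6-joint arm with a two-finger parallel gripper is mounted at the origin on the work surface. World frame = base frame: x ahead of the robot, y to its left, z up, the work surface at z = 0. Lengths are in m, angles in rad, forces in N, time in s.
With the tool pointing down it reaches from about 0.35 to 0.775 m from the base axis. Payload 7.3 kg.
Tool frame: the origin (TCP) lies on the centre line of the jaws, within the pads' length; the fingertips stand 25 mm ahead of it and the grasp point (between the pads) lies 6 mm ahead of it; z points along the fingers, y is the line along which they close (so a half turn about z gives the same grasp; the last joint's range is limited). The gripper opens to 92 mm and grips with 3 to 60 N. Pads are 19 mm wide; open, the fingers measure 130 mm over their backs; the gripper's body (75 mm by 190 mm) begins 47 mm behind the grasp point.
Start: joints at [1.203, 0.342, 1.524, -0, 1.275, -0.146], TCP at [0.115, 0.512, 0.252] pointing down, gripper open.
Joint ranges: [-2.53, 2.53], [-0.77, 2.02], [0.04, 2.7], [-1, 4.14], [0.28, 2.66], [-3.11, 3.11]. Speed limits (rad/s): [2.57, 2.57, 3.14, 3.14, 3.14, 3.14].

INTERFACE

Orientations are given as [roll, pitch, yaw] about the fixed x, y, z axes, in that order (R = Rz(yaw) Ry(pitch) Rx(roll)).
In Python, from cell import status, read_camera, camera_info, ticket, models gives the robot as it stands.
- The arm moves only by the tool send_rows, never from a script. Its argument "plan" is a list of rows, each an object with "offset": the shift along the tool's x, y, z in mm, a list of three; "yaw": the turn about the tool's z in rad. In form: [{"offset": [dx, dy, dz], "yaw": yaw}, ...]. A call has 1 to 20 rows; each row shifts and turns the commanded pose from where the row before left it, along the tool's axes as they then stand; what a row does not reach is not made up. A row lasts 1/10 s, in which the tool goes at most 50 mm and 8.59 degrees, less where a joint would pass 70% of its speed; a pose out of reach is approached as far as the arm can. A call is refused whole if a number of a shift passes 50 or a number of a turn 0.15, either way. A call with a gripper value outside its range is refused whole. "hand" is the closure, from 0 (fully open) to 1 (shut), set as the call begins (left out, the last holds). The fingers move at their own pace and stop on an object; "squeeze" is the grip in N (left out, the last holds). Time passes only in rows, so rows that do not move let the fingers close. It gives the time, the measured TCP pose, the force, the opening and the grip force at its end, in the units of the state.
- status.observe(): the state, without advancing time (a new reading comes with each control period).
- read_camera(name): name is "scene" or "side" or "wrist"; returns the picture (420x560x3 uint8, red, green, blue); there is no depth.
- camera_info(name): a dict with "vfov" (degrees; the focal length in pixels is half the picture's height over the tangent of half this angle, whatever the lens; pixels are square), "cx", "cy" (the principal point, pixels), "origin" and "attitude" of the camera in the world. Camera axes: x right, y down, z forward; pixel columns grow to the right and rows downward; lengths in m; the calibration is good to about 2 mm. A picture is of the moment at which its call begins: read the wrist's pose just before it. camera_info takes no time and is no camera call; for the wrist camera it gives the pose at the moment of the call.
- ticket.hand_in(): hands the job in; it is judged then, once.
Trained networks look in the newest picture that a camera, given by its name, has taken for a name from the list of things; names that differ only in an ending like _2 or _b are one class to them, and where a whole thing is asked for, a point or a joint stands for the part that bears it (a point fixed in the world has none). Each returns a list of dicts, best first, with "conf" (0 to 1); they miss things now and then, are a little off and sometimes report something else, mostly with a low value. They report only what shows in the picture. A call takes as long as a camera call.
- models.regions_of(camera, label): "mask" (420x560 bool, what is visible of it) and "extent" ([left, top, right, bottom] in pixels, round what is visible of it).
The state is a dict: "time": time; "qpos": joint angles; "qvel": joint speeds; "joint_efforts": joint torques, N m; "tool_pos": TCP position; "tool_rot": TCP orientation; "contact_force": force on the tool from outside, world axes, zero at the start; "torque": the same for the moment, N m; "opening": finger opening in m; "grip_force": force on a finger pad.
Only numpy, scipy, OpenCV 4.12 (cv2) and the standard library are available. Lean on these libraries where they do the work, as an engineer would, in place of code of your own. Each camera call takes 0.05 s, during which the arm holds its last target. There are 200 camera calls.

TASK

The cover plate of the jam filler's pump is on, its four nuts run down by hand. Give each nut about half a turn clockwise, going crosswise (after the first nut the one diagonally opposite it, then the other two), each until it stops hand-snug on its stud's shoulder, so that the plate goes home evenly; go by feel and do not force any nut past its stop. Leave the jug, bowl, pastry ring and spoon where they stand.

Things in the scene. Friction and masses are not known exactly. Their poses are not given: they have to be found in the camera images.
- pump: White bench filling machine for jam doughnuts, hopper off; fixed to the board. Origin: centre of its underside, on the board; its x points away from the robot, y left, z up (yaw within 0.3). Drive box 200 x 180 mm, top 56 mm up; on it a round steel pump case, flat top face 96 mm up. Steel inlet stub at +y to 113 mm, twin filling nozzles at -y to 195 mm, both 77 mm up.
- plate: Round aluminium cover plate, 160 mm across, 10 mm thick, lying on a soft brick-red silicone seal over the pump case, 2.8 mm proud of the case at the start. Origin: centre of its underside, 98.8 mm above the board at the start; z up. Four upright threaded studs pass through it at the corners of a 96 mm square. It sinks as the nuts are tightened, to the case face 96 mm up, where it sits metal on metal.
- nut_a: Hand nut (steel hub, blue grip bar) on the far left stud (seen from the robot), diagonally opposite nut_c. All four nuts: origin on the stud's axis at the underside, about 109 mm above the board at the start and 106 mm when home; x along the grip bar, z up. Bar 48 mm long, 10 mm thick, from 14 to 34 mm above the origin, on a round hub 25 mm wide. Tightens clockwise seen from above, sinks 6 mm a turn; nut_b tells how it feels.
- nut_b: Hand nut (steel hub, blue grip bar) on the far right stud (seen from the robot), diagonally opposite nut_d. All four: run down by hand to the plate at the start. Each turns on with a drag under 0.15 Nm until it bottoms on its stud's shoulder, somewhere between 155 and 205 degrees on, different for each; there it is home and stops dead, and the torque shoots up (15 Nm per rad of stud twist). It stays where it is left.
- nut_c: Hand nut (steel hub, blue grip bar) on the near right stud (seen from the robot), diagonally opposite nut_a. Same form, thread and feel as nut_a and nut_b. At the start the bar lies within 1 rad of the pump's x axis.
- nut_d: Hand nut (steel hub, blue grip bar) on the near left stud (seen from the robot), diagonally opposite nut_b. Same form, thread and feel as nut_a and nut_b. At the start the bar lies within 1 rad of the pump's x axis.
- stud_a (a joint): Twist (rad, growing clockwise) of the far left stud, under nut_a: 0 unloaded, 0.067 per Nm of tightening torque. A hand-snug nut has felt 0.4 to 1.2 Nm; over 1.8 Nm (0.12 rad) the stud is overstrained. It springs back when the nut is let go.
- stud_b (a joint): Twist (rad, growing clockwise) of the far right stud, under nut_b: 0 unloaded, 0.067 per Nm of tightening torque. A hand-snug nut has felt 0.4 to 1.2 Nm; over 1.8 Nm (0.12 rad) the stud is overstrained. It springs back when the nut is let go.
- stud_c (a joint): Twist (rad, growing clockwise) of the near right stud, under nut_c: 0 unloaded, 0.067 per Nm of tightening torque. A hand-snug nut has felt 0.4 to 1.2 Nm; over 1.8 Nm (0.12 rad) the stud is overstrained. It springs back when the nut is let go.
- stud_d (a joint): Twist (rad, growing clockwise) of the near left stud, under nut_d: 0 unloaded, 0.067 per Nm of tightening torque. A hand-snug nut has felt 0.4 to 1.2 Nm; over 1.8 Nm (0.12 rad) the stud is overstrained. It springs back when the nut is let go.
- jug: Glass measuring jug, 108 mm across the rim, 135 mm tall, glass handle at its +y; 0.55 kg. Origin: centre of its underside. To be left alone.
- bowl: Orange plastic bowl, 144 mm across, 62 mm high. Origin: centre of its underside. To be left alone.
- pastry_ring: Stainless steel pastry ring, 90 mm across, 45 mm high. Origin: centre of its underside. To be left alone.
- spoon: Wooden spoon, 280 mm long, 12 mm thick, lying crosswise between the robot and the pump. Origin: on the handle, mid-length, on the board. To be left alone.

How it is judged:
On the way, in this order (a step that is already met when the one before it is completed fails the run):
1. a first nut is home, the other three not yet (((z of nut_a in the frame of pump below 0.1061 m and z of each of nut_b, nut_c, nut_d in the frame of pump above 0.1061 m) or (z of nut_b in the frame of pump below 0.1061 m and z of each of nut_a, nut_c, nut_d in the frame of pump above 0.1061 m) or (z of nut_c in the frame of pump below 0.1061 m and z of each of nut_a, nut_b, nut_d in the frame of pump above 0.1061 m) or (z of nut_d in the frame of pump below 0.1061 m and z of each of nut_a, nut_b, nut_c in the frame of pump above 0.1061 m))), for 0.2 s.
2. the nut diagonally opposite is home too, the other two not yet (((z of each of nut_a, nut_c in the frame of pump below 0.1061 m and z of each of nut_b, nut_d in the frame of pump above 0.1061 m) or (z of each of nut_b, nut_d in the frame of pump below 0.1061 m and z of each of nut_a, nut_c in the frame of pump above 0.1061 m))), for 0.2 s.
At the end, for the whole second after the job is handed in: All four nuts are home (within 9 degrees of the stud's shoulder) and at rest; the plate is down on the case within 0.4 mm and level within 0.004 rad; the jug, bowl, pastry ring and spoon are within 20 mm of where they stood (z of each of nut_a, nut_b, nut_c, nut_d in the frame of pump below 0.1061 m and angular speed of each of nut_a, nut_b, nut_c, nut_d below 0.1 rad/s and angle between plate's own z axis and vertical below 0.004 rad and z of plate in the frame of pump below 0.0964 m and distance of each of jug, bowl, pastry_ring, spoon from where it was at the start of the episode below 0.02 m); the robot touches nothing.
It fails at once if a nut is forced: its stud is twisted by more than 0.12 rad, that is over 1.8 Nm (value of joint any of stud_a, stud_b, stud_c, stud_d above 0.12 rad).
It fails at once if the jug, bowl, pastry ring or spoon is moved by more than 20 mm, or the jug tipped (distance of any of jug, bowl, pastry_ring, spoon from where it was at the start of the episode above 0.02 m or angle between jug's own z axis and vertical above 0.3 rad).
It also fails if it takes over 72 s, if anything falls off the work surface, if the arm or the gripper's body presses on something with over 40 N, if the wrist force passes 120 N, or if a joint passes its speed limit or range.

## Working session

There is one attempt and no reset: what is moved stays moved. The work goes in short steps, Python scripts to look and compute and a tool call to move; the robot and the scene stay as the last step left them, time stands still between calls to the robot, and variables do not carry over. Pictures are saved under pics/ and viewed, at most 10 in all, crops included, and the job is handed in when it is done.

Besides the shell and the picture viewer there is one more tool, called after "Emit:" as name(argument=value, ...) on one line, values as JSON. send_rows: Moves the arm, as the interface text tells. Its arguments: {"type":"object","properties":{"plan":{"type":"array"},"hand":{"type":"number"},"squeeze":{"type":"number"}},"required":["plan"]}

```bash
mkdir -p pics; cat > h.py <<'E'
import numpy as np,cv2
from cell import status, read_camera, camera_info, ticket, models
from scipy.spatial.transform import Rotation as Ro
def att(i):
    a=np.array(i["attitude"]); 
    return a if a.shape==(3,3) else Ro.from_euler('xyz',a).as_matrix()
def K(i):
    f=210/np.tan(np.radians(i["vfov"])/2); return f,i["cx"],i["cy"]
def toplane(i,u,v,z):
    f,cx,cy=K(i); d=att(i)@np.array([(u-cx)/f,(v-cy)/f,1]); o=np.array(i["origin"])
    return o+d*(z-o[2])/d[2]
def proj(i,p):
    f,cx,cy=K(i); q=att(i).T@(np.array(p)-i["origin"]); return q[0]/q[2]*f+cx,q[1]/q[2]*f+cy
E
python3 - <<'E'
from h import *
s=status.observe(); print({k:np.round(v,3) for k,v in s.items()})
for n in("scene","side"):
    im=read_camera(n); i=camera_info(n); print(n,i)
    cv2.imwrite(f"pics/{n}0.png",im[:,:,::-1])
    for l in("nut_a","plate"):
        for r in models.regions_of(n,l):
            m=r["mask"]; ys,xs=np.nonzero(m); c=(xs.mean(),ys.mean())
            print(n,l,round(r["conf"],2),r["extent"],np.round(c,1),m.sum(),toplane(i,*c,0.133 if l=="nut_a" else .1088).round(3))
E
```

```text
{'time': np.float64(0.0), 'qpos': array([ 1.203,  0.343,  1.525, -0.   ,  1.275, -0.146]), 'qvel': array([ 0.001,  0.001, -0.003, -0.   , -0.001,  0.002]), 'joint_efforts': array([ 3.0000e-03, -4.3123e+01, -2.4422e+01,  7.2000e-02,  5.6000e-02,
       -0.0000e+00]), 'tool_pos': array([0.115, 0.512, 0.251]), 'tool_rot': array([-3.14, -0.  ,  2.92]), 'contact_force': array([-0.353, -0.336,  1.057]), 'torque': array([-0.051, -0.022,  0.018]), 'grip_force': np.float64(0.0), 'opening': np.float64(0.092)}
scene {'vfov': 50.9298817528892, 'cx': 284.92906442219214, 'cy': 206.1283267215898, 'origin': array([0.95416251, 0.65374495, 0.71090897]), 'attitude': array([-2.28280097,  0.00498839,  2.61080322])}
scene nut_a 0.67 [264.1, 178.1, 277.7, 201.6] [270.1 189.1] 198 [0.617 0.012 0.133]
scene nut_a 0.62 [326.6, 177.8, 342.9, 201.8] [333.  188.5] 244 [0.502 0.077 0.133]
scene nut_a 0.6 [290.7, 160.4, 310.3, 178.4] [299.6 169.8] 205 [ 0.527 -0.015  0.133]
scene nut_a 0.53 [296.7, 199.9, 313.5, 219.9] [303.2 209.3] 249 [0.591 0.102 0.133]
scene plate 0.73 [261.4, 173.8, 336.6, 223.3] [301.3 198.2
[... 198 characters left out ...]
origin': array([0.34802853, 0.55461318, 0.58241829]), 'attitude': array([-2.30040949, -0.01098788, -2.67239411])}
side nut_a 0.92 [265.5, 200.2, 290.3, 222.3] [277.5 208.2] 353 [0.582 0.107 0.133]
side nut_a 0.88 [318.8, 207.3, 346.8, 229.0] [332.6 215.7] 404 [0.492 0.081 0.133]
side nut_a 0.76 [273.8, 167.8, 301.9, 184.4] [288.1 175.1] 346 [0.607 0.015 0.133]
side nut_a 0.72 [326.0, 172.1, 354.1, 192.9] [338.3 181.6] 344 [ 0.517 -0.01   0.133]
side nut_a 0.48 [376.4, 193.3, 406.9, 296.5] [389.6 261.1] 1058 [0.38  0.135 0.133]
side nut_a 0.22 [269.6, 317.3, 327.7, 381.0] [298.2 349.8] 1826 [0.44  0.325 0.133]
side plate 0.89 [266.8, 174.9, 352.1, 239.5] [308.7 205.7] 3214 [0.548 0.051 0.109]
```

```bash
python3 - <<'E'
import cv2,numpy as np
a=cv2.imread("pics/scene0.png");b=cv2.imread("pics/side0.png")
cv2.imwrite("pics/s1.png",cv2.resize(b,(800,600)))
cv2.imwrite("pics/s2.png",np.hstack([cv2.resize(a[130:260,230:380],(400,347)),cv2.resize(a,(400,300))[:,:].copy() if 0 else cv2.resize(cv2.copyMakeBorder(a,33,34,0,0,0),(400,347))]))
E
```

```text
(no output)
```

View pics/s1.png

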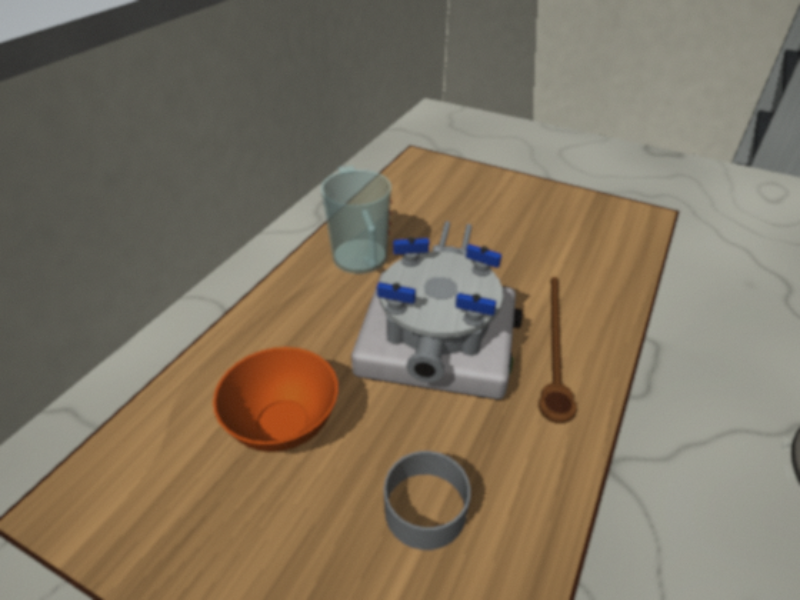

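View pics/s2.png

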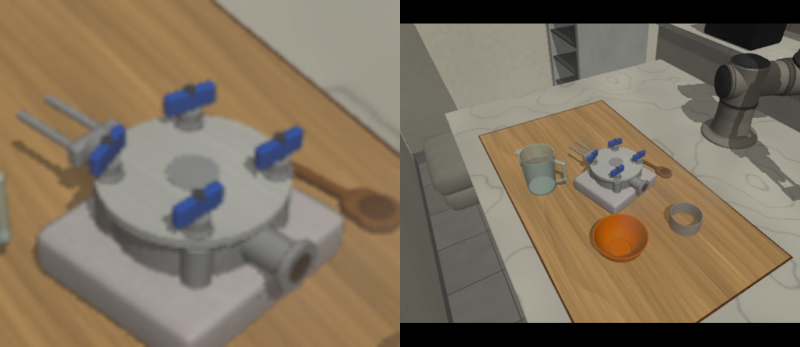

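The scene picture shows the four blue bars, all near the pump's x axis. In the side view they sit at about (396,293), (476,304), (411,246) and (484,256). The jug stands far right, and the spoon is on the robot's side. Next I'll move above the plate for a close look.

Emit:
send_rows(plan=[{"offset": [-33,-22,-3],"yaw": 0},{"offset": [-33,-22,-3],"yaw": 0},{"offset": [-33,-22,-3],"yaw": 0},{"offset": [-33,-22,-3],"yaw": 0},{"offset": [-33,-22,-3],"yaw": 0},{"offset": [-33,-22,-3],"yaw": 0},{"offset": [-33,-22,-3],"yaw": 0},{"offset": [-33,-22,-3],"yaw": 0},{"offset": [-33,-22,-3],"yaw": 0},{"offset": [-33,-22,-3],"yaw": 0},{"offset": [-33,-22,-3],"yaw": 0},{"offset": [-33,-22,-3],"yaw": 0},{"offset": [-33,-22,-3],"yaw": 0},{"offset": [-33,-22,-3],"yaw": 0},{"offset": [-33,-22,-3],"yaw": 0},{"offset": [-33,-22,-3],"yaw": 0},{"offset": [0,0,0],"yaw": 0},{"offset": [0,0,0],"yaw": 0}], hand=0.6, squeeze=30)

```text
time: 2.1
tool_pos: [0.5531, 0.0521, 0.2991]
tool_rot: [3.141, -0.001, 2.918]
contact_force: [-0.6, 0.7, 0.2]
opening: 0.0367
grip_force: 0.0
```

```bash
cat >> h.py <<'E'
def wlook(z=0.143):
    s=status.observe(); i=camera_info("wrist"); im=read_camera("wrist")
    hsv=cv2.cvtColor(im,cv2.COLOR_RGB2HSV)
    out=[]
    for r in models.regions_of("wrist","nut_a"):
        m=r["mask"]&(hsv[...,0]>105)&(hsv[...,0]<130)&(hsv[...,1]>120)
        if m.sum()<30: continue
        ys,xs=np.nonzero(m)
        P=np.array([toplane(i,u,v,z)[:2] for u,v in zip(xs,ys)])
        (c,sz,a)=cv2.minAreaRect((P*1000).astype(np.float32))
        b=cv2.boxPoints((c,sz,a)); e=[b[1]-b[0],b[2]-b[1]]; e=max(e,key=np.linalg.norm)
        ang=np.arctan(e[1]/e[0])
        out.append((r["conf"],np.array(c),np.array(sz),ang,P.mean(0)*1000,m.sum()))
    return s,i,im,out
E
python3 - <<'E'
from h import *
s,i,im,o=wlook()
print(s["time"],s["tool_pos"].round(4),s["tool_rot"].round(4),s["qpos"].round(2),s["torque"].round(3),i["origin"],i["attitude"])
for c,p,sz,a,m,n in o: print(round(c,2),p.round(1),sz.round(1),round(float(a),3),m.round(1),n)
cv2.imwrite("pics/w1.png",im[:,:,::-1])
E
```

```text
2.1 [0.5531 0.0521 0.2991] [ 3.1414e+00 -1.3000e-03  2.9181e+00] [-0.04  0.37  1.35  0.    1.42 -1.39] [-0.004  0.043 -0.01 ] [0.47840311 0.06811189 0.43128037] [2.85389167e+00 4.14199811e-04 1.34635620e+00]
0.93 [617.5   9.7] [30.6 14.4] 0.576 [619.4  11.9] 250
0.87 [585.   93.9] [49.8  9.3] 0.199 [583.5  93.6] 367
0.82 [520.8 -20.3] [13.1 46.9] -0.032 [519.6 -20. ] 570
0.66 [495.5  68.8] [46.1  9.3] 0.173 [494.7  68.7] 429
```

View pics/w1.png

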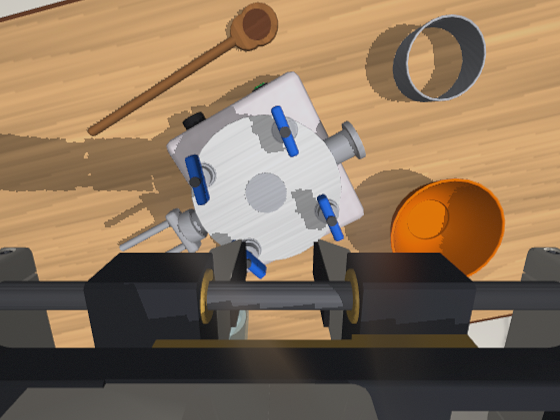

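The wrist view shows nut_d at (285,131), nut_c at (197,180), nut_a at (330,217) and nut_b at (253,262), the last partly hidden by the finger. I'll combine all three views using only the blue pixels.

```bash
cat > fit.py <<'E'
from h import *
from scipy.optimize import least_squares
i0={n:camera_info(n) for n in("scene","side","wrist")}
obs=[]
est={'a':(585,95),'b':(612,5),'c':(520,-21),'d':(496,69)}
for n,f in(("scene","pics/scene0.png"),("side","pics/side0.png"),("wrist","pics/w1.png")):
    hsv=cv2.cvtColor(cv2.imread(f),cv2.COLOR_BGR2HSV)
    m=((hsv[...,0]>105)&(hsv[...,0]<130)&(hsv[...,1]>140)).astype(np.uint8)
    k,l,st,ce=cv2.connectedComponentsWithStats(m)
    for j in range(1,k):
        if st[j,4]<60: continue
        p=toplane(i0[n],*ce[j],.134)[:2]*1000
        w=min(est,key=lambda q:np.hypot(*(p-est[q])))
        if np.hypot(*(p-est[w]))<20:
            print(n,w,p.round(1),st[j,4])
            if not(n=="wrist" and w=='b'): obs.append((n,w,ce[j]))
L={'a':(48,48),'b':(48,-48),'c':(-48,-48),'d':(-48,48)}
def pos(x,w):
    c,s=np.cos(x[2]),np.sin(x[2]); a,b=L[w]; return np.array([x[0]+c*a-s*b,x[1]+s*a+c*b])
def res(x): return np.concatenate([[*(np.array(proj(i0[n],[*(pos(x,w)/1000),.1335+x[3]/1000]))-c)] for n,w,c in obs]+[[x[3]/2]])
r=least_squares(res,[554,40,.27,0],loss='soft_l1'); print(r.x.round(3),r.fun.round(1))
for w in L: print(w,pos(r.x,w).round(1))
E
python3 fit.py
```

```text
side b [613.3   7.6] 194
side c [520.4 -16.8] 189
side a [585.8 100.3] 220
side d [494.2  74.9] 239
wrist d [482.1  67.7] 228
wrist d [509.2  72.4] 198
wrist c [520.3 -21.8] 565
wrist a [574.8  93.3] 225
wrist a [604.2  99.5] 141
wrist b [622.4  10.9] 266
[ 5.54341e+02  3.74630e+01  2.74000e-01 -2.13000e+00] [  0.6   0.2   0.4  -0.4   0.1  -0.4   0.3  -0.5   6.2  13.4  -5.1 -14.8
   1.    0.3   5.2  10.4  -6.1 -15.4  -1.1]
a [587.6  96.7]
b [613.5   4.3]
c [521.1 -21.7]
d [495.1  70.7]
```

Emit:
send_rows(plan=[{"offset": [-12,25.5,20],"yaw": 0},{"offset": [-12,25.5,20],"yaw": 0},{"offset": [0,0,25],"yaw": -0.143},{"offset": [0,0,25],"yaw": -0.143},{"offset": [0,0,15],"yaw": -0.143},{"offset": [0,0,15],"yaw": 0},{"offset": [0,0,15],"yaw": 0},{"offset": [0,0,13],"yaw": 0},{"offset": [0,0,0],"yaw": 0},{"offset": [0,0,0],"yaw": 0}])

```text
time: 3.2
tool_pos: [0.5876, 0.0976, 0.1521]
tool_rot: [3.142, 0.0, -2.934]
contact_force: [0.5, 0.2, -0.5]
opening: 0.0369
grip_force: 0.0
```

```bash
python3 - <<'E'
from h import *
im=read_camera("wrist");im2=read_camera("side")
s=status.observe();print(s["time"],s["tool_pos"],s["tool_rot"],s["contact_force"],s["torque"],s["qpos"])
cv2.imwrite("pics/w2.png",np.hstack([cv2.resize(im,(480,360)),cv2.resize(im2[120:260,220:340],(309,360))])[:,:,::-1])
E
```

```text
3.3 [0.58812797 0.09737302 0.15270578] [-3.14141530e+00  1.65719625e-03 -2.93404471e+00] [ 0.11210456  0.33522925 -0.73469614] [0.06397077 0.02323948 0.03090052] [ 3.55094334e-02  5.59370409e-01  1.45887706e+00  1.20959468e-04
  1.12168209e+00 -1.74288712e+00]
```

View pics/w2.png

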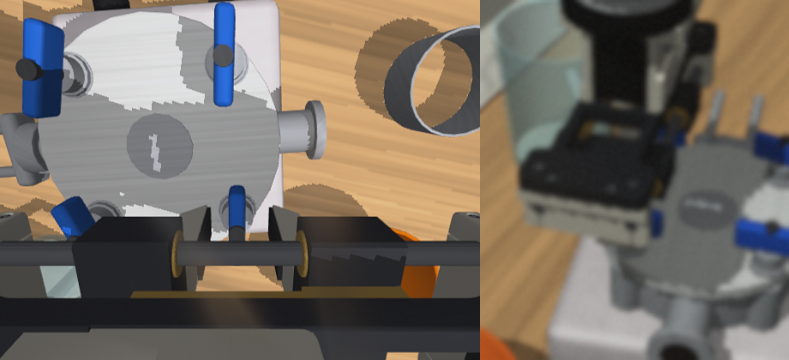

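The wrist view shows nut_a's bar at (237,205), upright between the open pads. I'll close on it.

Emit:
send_rows(plan=[{"offset": [0,0,1],"yaw": 0},{"offset": [0,0,0],"yaw": 0},{"offset": [0,0,0],"yaw": 0},{"offset": [0,0,0],"yaw": 0},{"offset": [0,0,0],"yaw": 0},{"offset": [0,0,0],"yaw": 0}], hand=1, squeeze=30)

```text
time: 3.9
tool_pos: [0.588, 0.0962, 0.1509]
tool_rot: [-3.14, 0.0, -2.935]
contact_force: [-0.3, -5.5, 1.1]
opening: 0.0099
grip_force: 30.0
```

```bash
cat > st.py <<'E'
from h import *
s=status.observe();f=Ro.from_euler('xyz',s["tool_rot"]).inv().apply(s["contact_force"])
print(s["time"],s["tool_pos"].round(4),"yaw",s["tool_rot"][2].round(4),"Ftool",f.round(1),"T",s["torque"].round(3),"q6",s["qpos"][5].round(3),"open",s["opening"].round(4),"grip",s["grip_force"].round(1),"effort6",s["joint_efforts"][5].round(3))
E
python3 st.py
```

```text
Traceback (most recent call last):
  File "st.py", line 3, in <module>
    print(s["time"],s["tool_pos"].round(4),"yaw",s["tool_rot"][2].round(4),"Ftool",f.round(1),"T",s["torque"].round(3),"q6",s["qpos"][5].round(3),"open",s["opening"].round(4),"grip",s["grip_force"].round(1),"effort6",s["joint_efforts"][5].round(3))
                                                                                                                                                         ^^^^^^^^^^^^^^^^^^
AttributeError: 'float' object has no attribute 'round'
```

Emit:
send_rows(plan=[{"offset": [0,-1,0],"yaw": 0},{"offset": [0,0,0.14],"yaw": 0.149},{"offset": [0,0,0.14],"yaw": 0.149},{"offset": [0,0,0.14],"yaw": 0.149},{"offset": [0,0,0.14],"yaw": 0.149},{"offset": [0,0,0.14],"yaw": 0.149},{"offset": [0,0,0.14],"yaw": 0.149},{"offset": [0,0,0.14],"yaw": 0.149},{"offset": [0,0,0.14],"yaw": 0.149},{"offset": [0,0,0.14],"yaw": 0.149},{"offset": [0,0,0.14],"yaw": 0.149},{"offset": [0,0,0.14],"yaw": 0.149},{"offset": [0,0,0.14],"yaw": 0.149},{"offset": [0,0,0.14],"yaw": 0.149},{"offset": [0,0,0.14],"yaw": 0.149},{"offset": [0,0,0.14],"yaw": 0.149},{"offset": [0,0,0.14],"yaw": 0.149},{"offset": [0,0,0.14],"yaw": 0.1},{"offset": [0,0,0],"yaw": 0}])

```text
time: 5.8
tool_pos: [0.5883, 0.0961, 0.1486]
tool_rot: [3.141, -0.001, 0.864]
contact_force: [0.9, -3.4, 2.2]
opening: 0.0098
grip_force: 30.0
```

```bash
sed -i 's/s\["opening"\].round(4)/round(s["opening"],4)/;s/s\["grip_force"\].round(1)/round(s["grip_force"],1)/' st.py; python3 st.py
```

```text
5.8 [0.5883 0.0961 0.1486] yaw 0.864 Ftool [-2.   2.8 -2.2] T [-0.603 -0.078 -0.021] q6 0.74 open 0.0098 grip 30.0 effort6 1.069
```

Emit:
send_rows(plan=[{"offset": [0,0,0.1],"yaw": 0.1},{"offset": [0,0,0.1],"yaw": 0.1},{"offset": [0,0,0],"yaw": 0.03},{"offset": [0,0,0],"yaw": 0}])

```text
time: 6.2
tool_pos: [0.5884, 0.0961, 0.1485]
tool_rot: [3.141, -0.001, 0.637]
contact_force: [0.6, -2.2, 4.1]
opening: 0.0097
grip_force: 30.0
```

```bash
python3 st.py
```

```text
6.2 [0.5884 0.0961 0.1485] yaw 0.6374 Ftool [-0.8  2.1 -4.1] T [-0.578 -0.103  0.036] q6 0.967 open 0.0097 grip 30.0 effort6 0.433
```

Emit:
send_rows(plan=[{"offset": [0,0,0.04],"yaw": 0.04},{"offset": [0,0,0.04],"yaw": 0.03},{"offset": [0,0,0],"yaw": 0}])

```text
time: 6.5
tool_pos: [0.5883, 0.0962, 0.1485]
tool_rot: [3.141, -0.001, 0.566]
contact_force: [1.5, -1.6, 4.1]
opening: 0.0098
grip_force: 30.0
```

```bash
python3 st.py
```

```text
6.5 [0.5883 0.0962 0.1485] yaw 0.566 Ftool [ 0.4  2.1 -4.1] T [-0.607 -0.148  0.081] q6 1.038 open 0.0098 grip 30.0 effort6 0.376
```

Emit:
send_rows(plan=[{"offset": [0,0,0.04],"yaw": 0.04},{"offset": [0,0,0.04],"yaw": 0.04},{"offset": [0,0,0],"yaw": 0}])

```text
time: 6.8
tool_pos: [0.5883, 0.0961, 0.1484]
tool_rot: [3.141, -0.001, 0.486]
contact_force: [1.9, -2.3, 5.7]
opening: 0.0099
grip_force: 30.0
```

```bash
python3 st.py
```

```text
6.8 [0.5883 0.0961 0.1484] yaw 0.486 Ftool [ 0.6  2.9 -5.6] T [-0.661 -0.073  0.1  ] q6 1.118 open 0.0099 grip 30.0 effort6 0.474
```

Emit:
send_rows(plan=[{"offset": [0,0,0.04],"yaw": 0.04},{"offset": [0,0,0.04],"yaw": 0.02},{"offset": [0,0,0],"yaw": 0}])

```text
time: 7.1
tool_pos: [0.5883, 0.0961, 0.1484]
tool_rot: [3.141, -0.001, 0.427]
contact_force: [1.4, -2.8, 5.4]
opening: 0.0096
grip_force: 30.0
```

```bash
python3 st.py
```

```text
7.1 [0.5883 0.0961 0.1484] yaw 0.4269 Ftool [ 0.1  3.1 -5.4] T [-0.674 -0.073  0.18 ] q6 1.177 open 0.0096 grip 30.0 effort6 0.363
```

Emit:
send_rows(plan=[{"offset": [0,0,0.04],"yaw": 0.04},{"offset": [0,0,0.0],"yaw": 0.02},{"offset": [0,0,0],"yaw": 0}])

```text
time: 7.4
tool_pos: [0.5883, 0.0961, 0.1484]
tool_rot: [3.141, -0.001, 0.368]
contact_force: [1.5, -2.4, 6.8]
opening: 0.0096
grip_force: 30.4
```

```bash
python3 st.py
```

```text
7.4 [0.5883 0.0961 0.1484] yaw 0.3676 Ftool [ 0.6  2.8 -6.8] T [-0.64  0.02  0.5 ] q6 1.237 open 0.0096 grip 30.4 effort6 0.687
```

Emit:
send_rows(plan=[{"offset": [0,0,0],"yaw": 0.02},{"offset": [0,0,0],"yaw": 0}])

```text
time: 7.6
tool_pos: [0.5883, 0.0961, 0.1484]
tool_rot: [3.141, -0.001, 0.348]
contact_force: [1.2, -2.9, 6.1]
opening: 0.0101
grip_force: 30.7
```

```bash
python3 st.py
```

```text
7.6 [0.5883 0.0961 0.1484] yaw 0.3478 Ftool [ 0.1  3.2 -6.1] T [-0.619 -0.039  0.594] q6 1.257 open 0.0101 grip 30.7 effort6 0.735
```

Nut_a is home at about 0.6 Nm. Next I'll release it, lift and go to nut_c.

Emit:
send_rows(plan=[{"offset": [0,0,0],"yaw": 0},{"offset": [0,0,0],"yaw": 0},{"offset": [0,0,0],"yaw": 0},{"offset": [0,0,-12],"yaw": 0},{"offset": [0,0,-20],"yaw": 0},{"offset": [0,0,-40],"yaw": 0},{"offset": [-26,22,0],"yaw": 0},{"offset": [-26,22,0],"yaw": 0},{"offset": [-26,22,0],"yaw": 0},{"offset": [-25,22,0],"yaw": 0},{"offset": [0,0,0],"yaw": -0.145},{"offset": [0,0,0],"yaw": -0.145},{"offset": [0,0,0],"yaw": -0.145},{"offset": [0,0,0],"yaw": -0.145},{"offset": [0,0,0],"yaw": -0.145},{"offset": [0,0,0],"yaw": -0.145},{"offset": [0,0,0],"yaw": -0.145},{"offset": [0,0,0],"yaw": -0.145},{"offset": [0,0,0],"yaw": -0.145},{"offset": [0,0,0],"yaw": -0.145}], hand=0.6)

```text
time: 9.6
tool_pos: [0.5208, -0.0214, 0.2206]
tool_rot: [3.141, -0.0, 1.801]
contact_force: [0.2, 0.1, 0.5]
opening: 0.0369
grip_force: 0.0
```

Emit:
send_rows(plan=[{"offset": [0,0,0],"yaw": -0.145},{"offset": [0,0,0],"yaw": -0.145},{"offset": [0,0,0],"yaw": -0.145},{"offset": [0,0,0],"yaw": -0.145},{"offset": [0,0,0],"yaw": -0.145},{"offset": [0,0,0],"yaw": -0.145},{"offset": [0,0,0],"yaw": -0.145},{"offset": [0,0,0],"yaw": -0.145},{"offset": [0,0,0],"yaw": -0.145},{"offset": [0,0,0],"yaw": -0.145},{"offset": [0,0,0],"yaw": 0},{"offset": [0,0,0],"yaw": 0}])

```text
time: 10.8
tool_pos: [0.5208, -0.0214, 0.2203]
tool_rot: [3.141, 0.0, -3.042]
contact_force: [-0.1, 0.6, 1.2]
opening: 0.0366
grip_force: 0.0
```

```bash
python3 st.py; python3 - <<'E'
from h import *
s,i,im,o=wlook(.138)
for c,p,sz,a,m,n in o: print(round(c,2),p.round(1),sz.round(1),round(float(a),3),m.round(1),n)
cv2.imwrite("pics/w3.png",im[:,:,::-1])
E
```

```text
10.8 [ 0.5208 -0.0214  0.2203] yaw -3.0421 Ftool [ 0.   0.6 -1.2] T [ 0.042 -0.003 -0.051] q6 -1.859 open 0.0366 grip 0.0 effort6 -0.185
0.61 [606.5  -0.8] [34.4 13. ] 0.585 [604.1  -2. ] 429
0.55 [495.2  66.4] [49.1 14.6] 0.158 [492.3  65.9] 1036
0.45 [606.2  -1. ] [33.6 13. ] 0.585 [604.3  -1.9] 440
```

View pics/w3.png

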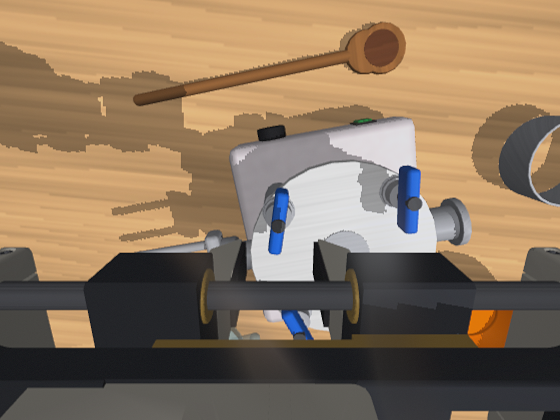

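The view shows nut_c's bar from (282,190) to (275,252) ahead of the pads, and nut_b's bar at (297,325), turned more. I'll get nut_c's angle from the blue pixels.

```bash
python3 - <<'E'
from h import *
i=camera_info("wrist");im=cv2.imread("pics/w3.png");hsv=cv2.cvtColor(im,cv2.COLOR_BGR2HSV)
m=(hsv[...,0]>100)&(hsv[...,0]<130)&(hsv[...,1]>120)
for box in((260,180,300,262),(390,160,425,240),(280,305,320,342)):
    ys,xs=np.nonzero(m[box[1]:box[3],box[0]:box[2]]);xs+=box[0];ys+=box[1]
    P=np.array([toplane(i,u,v,.136)[:2] for u,v in zip(xs,ys)])*1000
    print(cv2.minAreaRect(P.astype(np.float32)),P.mean(0),len(P)); vx,vy,*_=cv2.fitLine(P.astype(np.float32),cv2.DIST_L2,0,.01,.01).ravel();print(np.arctan(vy/vx))
E
```

```text
((521.269287109375, -23.511472702026367), (10.031676292419434, 51.027976989746094), 88.3858642578125) [519.5806147 -23.6316057] 723
-0.02403037
((495.5336608886719, 67.23065185546875), (49.75968933105469, 14.75703239440918), 9.736464500427246) [492.92402736  66.82205013] 1076
0.23574337
((607.6590576171875, -0.6305618286132812), (35.06120681762695, 13.077399253845215), 33.60512924194336) [605.67284773  -1.57163446] 445
0.72924393
```

Emit:
send_rows(plan=[{"offset": [0,-0.8,10],"yaw": 0.125},{"offset": [0,0,20],"yaw": 0},{"offset": [0,0,20],"yaw": 0},{"offset": [0,0,15],"yaw": 0},{"offset": [0,0,4.5],"yaw": 0},{"offset": [0,0,0],"yaw": 0}])

```text
time: 11.5
tool_pos: [0.5206, -0.0222, 0.15]
tool_rot: [3.141, -0.001, 3.119]
contact_force: [-0.4, 0.3, -1.0]
opening: 0.037
grip_force: 0.0
```

Emit:
send_rows(plan=[{"offset": [0,0,0],"yaw": 0},{"offset": [0,0,0],"yaw": 0},{"offset": [0,0,0],"yaw": 0},{"offset": [0,0,0],"yaw": 0},{"offset": [0,0,0],"yaw": 0}], hand=1)

```text
time: 12.0
tool_pos: [0.5211, -0.0223, 0.1508]
tool_rot: [-3.142, 0.001, 3.12]
contact_force: [-0.4, 0.0, 2.8]
opening: 0.0096
grip_force: 30.0
```

```bash
python3 st.py
```

```text
12.0 [ 0.5211 -0.0223  0.1508] yaw 3.1197 Ftool [ 0.4  0.  -2.8] T [-0.003  0.015 -0.019] q6 -1.739 open 0.0096 grip 30.0 effort6 -0.04
```

Emit:
send_rows(plan=[{"offset": [0,0,0.14],"yaw": 0.149},{"offset": [0,0,0.14],"yaw": 0.149},{"offset": [0,0,0.14],"yaw": 0.149},{"offset": [0,0,0.14],"yaw": 0.149},{"offset": [0,0,0.14],"yaw": 0.149},{"offset": [0,0,0.14],"yaw": 0.149},{"offset": [0,0,0.14],"yaw": 0.149},{"offset": [0,0,0.14],"yaw": 0.149},{"offset": [0,0,0.14],"yaw": 0.149},{"offset": [0,0,0.14],"yaw": 0.149},{"offset": [0,0,0.14],"yaw": 0.149},{"offset": [0,0,0.14],"yaw": 0.149},{"offset": [0,0,0.14],"yaw": 0.149},{"offset": [0,0,0.14],"yaw": 0.149},{"offset": [0,0,0.14],"yaw": 0.149},{"offset": [0,0,0.14],"yaw": 0.149},{"offset": [0,0,0.14],"yaw": 0.149},{"offset": [0,0,0.1],"yaw": 0.1},{"offset": [0,0,0],"yaw": 0.03},{"offset": [0,0,0],"yaw": 0}])

```text
time: 14.0
tool_pos: [0.5221, -0.0222, 0.1484]
tool_rot: [3.14, -0.003, 0.457]
contact_force: [3.9, 1.7, 0.4]
opening: 0.0098
grip_force: 30.0
```

```bash
python3 st.py
```

```text
14.0 [ 0.5221 -0.0222  0.1484] yaw 0.4566 Ftool [ 4.2  0.2 -0.4] T [ 0.183 -0.64   0.012] q6 0.924 open 0.0098 grip 30.0 effort6 0.42
```

Emit:
send_rows(plan=[{"offset": [0,0,0.1],"yaw": 0.04},{"offset": [0,0,0],"yaw": 0.04},{"offset": [0,0,0],"yaw": 0}])

```text
time: 14.3
tool_pos: [0.522, -0.0222, 0.1483]
tool_rot: [3.14, -0.003, 0.377]
contact_force: [6.1, 1.5, 0.4]
opening: 0.0099
grip_force: 30.0
```

```bash
python3 st.py
```

```text
14.3 [ 0.522  -0.0222  0.1483] yaw 0.3773 Ftool [ 6.3  0.9 -0.4] T [ 0.236 -0.715  0.07 ] q6 1.003 open 0.0099 grip 30.0 effort6 0.454
```

Emit:
send_rows(plan=[{"offset": [0,0,0.1],"yaw": 0.04},{"offset": [0,0,0],"yaw": 0.04},{"offset": [0,0,0],"yaw": 0}])

```text
time: 14.6
tool_pos: [0.5221, -0.0223, 0.1483]
tool_rot: [3.14, -0.003, 0.298]
contact_force: [5.1, 1.7, 1.3]
opening: 0.0099
grip_force: 30.2
```

```bash
python3 st.py
```

```text
14.6 [ 0.5221 -0.0223  0.1483] yaw 0.2983 Ftool [ 5.4 -0.1 -1.2] T [ 0.223 -0.697  0.49 ] q6 1.083 open 0.0099 grip 30.2 effort6 0.791
```

Emit:
send_rows(plan=[{"offset": [0,0,0],"yaw": 0.02},{"offset": [0,0,0],"yaw": 0}])

```text
time: 14.8
tool_pos: [0.5221, -0.0223, 0.1484]
tool_rot: [3.14, -0.003, 0.279]
contact_force: [5.3, 1.1, 1.0]
opening: 0.0098
grip_force: 30.5
```

```bash
python3 st.py
```

```text
14.8 [ 0.5221 -0.0223  0.1484] yaw 0.2791 Ftool [ 5.4  0.4 -1. ] T [ 0.192 -0.687  0.487] q6 1.102 open 0.0098 grip 30.5 effort6 0.684
```

Emit:
send_rows(plan=[{"offset": [0,0,0],"yaw": 0},{"offset": [0,0,0],"yaw": 0},{"offset": [0,0,0],"yaw": 0},{"offset": [0,0,-12],"yaw": 0},{"offset": [0,0,-20],"yaw": 0},{"offset": [0,0,-40],"yaw": 0},{"offset": [24,0,0],"yaw": 0},{"offset": [24,0,0],"yaw": 0},{"offset": [24,0,0],"yaw": 0},{"offset": [23.3,0,0],"yaw": 0},{"offset": [0,0,0],"yaw": -0.149},{"offset": [0,0,0],"yaw": -0.149},{"offset": [0,0,0],"yaw": -0.149},{"offset": [0,0,0],"yaw": -0.149},{"offset": [0,0,0],"yaw": -0.149},{"offset": [0,0,0],"yaw": -0.149},{"offset": [0,0,0],"yaw": -0.149},{"offset": [0,0,0],"yaw": -0.149},{"offset": [0,0,0],"yaw": -0.149},{"offset": [0,0,0],"yaw": -0.149}], hand=0.6)

```text
time: 16.8
tool_pos: [0.6123, 0.0037, 0.2204]
tool_rot: [-3.142, -0.0, 1.773]
contact_force: [-0.1, -0.0, 0.0]
opening: 0.0367
grip_force: 0.0
```

Emit:
send_rows(plan=[{"offset": [0,0,0],"yaw": -0.149},{"offset": [0,0,0],"yaw": -0.149},{"offset": [0,0,0],"yaw": -0.149},{"offset": [0,0,0],"yaw": -0.149},{"offset": [0,0,0],"yaw": -0.149},{"offset": [0,0,0],"yaw": -0.149},{"offset": [0,0,0],"yaw": -0.149},{"offset": [0,0,0],"yaw": -0.149},{"offset": [0,0,0],"yaw": -0.149},{"offset": [0,0,0],"yaw": -0.149},{"offset": [0,0,0],"yaw": -0.149},{"offset": [0,0,0],"yaw": -0.149},{"offset": [0,0,0],"yaw": -0.149},{"offset": [0,0,0],"yaw": 0},{"offset": [0,0,0],"yaw": 0}])

```text
time: 18.3
tool_pos: [0.6124, 0.0037, 0.2202]
tool_rot: [-3.142, 0.0, -2.583]
contact_force: [0.0, -0.2, -0.4]
opening: 0.0367
grip_force: 0.0
```

```bash
python3 st.py; python3 - <<'E'
from h import *
s,i,im,o=wlook(.136)
for c,p,sz,a,m,n in o: print(round(c,2),p.round(1),sz.round(1),round(float(a),3),m.round(1),n)
cv2.imwrite("pics/w4.png",im[:,:,::-1])
E
```

```text
18.3 [0.6124 0.0037 0.2202] yaw -2.5834 Ftool [ 0.1 -0.2  0.4] T [0.024 0.039 0.019] q6 -2.248 open 0.0367 grip 0.0 effort6 -0.191
0.91 [522.1 -24. ] [47.4 10.7] 0.358 [521.6 -24.3] 1037
0.72 [573.6  87.2] [24. 11.] 0.663 [574.5  88. ] 322
0.71 [613.9   1.7] [50.3  9.4] 0.561 [612.5   1. ] 696
0.61 [496.3  67. ] [48.4 17.1] 0.17 [496.3  66.7] 1598
```

View pics/w4.png

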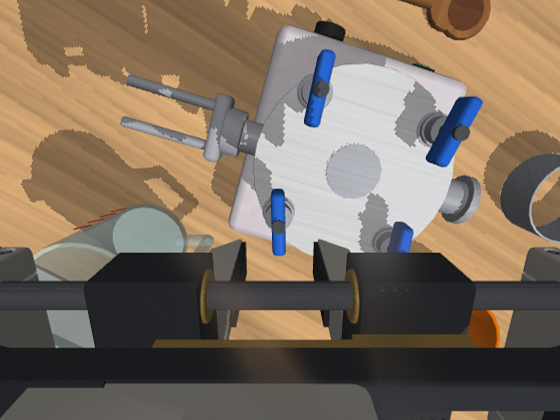

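The picture shows nut_b's bar at (278,222), lined up with the pads. I'll descend and close.

Emit:
send_rows(plan=[{"offset": [-1,-0.8,10],"yaw": 0},{"offset": [0,0,20],"yaw": 0},{"offset": [0,0,20],"yaw": 0},{"offset": [0,0,15],"yaw": 0},{"offset": [0,0,4.5],"yaw": 0},{"offset": [0,0,0],"yaw": 0}])

```text
time: 19.0
tool_pos: [0.6134, 0.0037, 0.1492]
tool_rot: [3.14, -0.001, -2.58]
contact_force: [0.4, 0.2, -0.1]
opening: 0.0368
grip_force: 0.0
```

Emit:
send_rows(plan=[{"offset": [0,0,0],"yaw": 0},{"offset": [0,0,0],"yaw": 0},{"offset": [0,0,0],"yaw": 0},{"offset": [0,0,0],"yaw": 0},{"offset": [0,0,0],"yaw": 0}], hand=1)

```text
time: 19.5
tool_pos: [0.6141, 0.0036, 0.1507]
tool_rot: [-3.141, 0.001, -2.579]
contact_force: [-0.3, -1.1, 1.4]
opening: 0.0098
grip_force: 30.0
```

```bash
python3 st.py
```

```text
19.5 [0.6141 0.0036 0.1507] yaw -2.5793 Ftool [ 0.9 -0.8 -1.4] T [0.018 0.033 0.051] q6 -2.252 open 0.0098 grip 30.0 effort6 0.046
```

Emit:
send_rows(plan=[{"offset": [0,0,0.14],"yaw": 0.149},{"offset": [0,0,0.14],"yaw": 0.149},{"offset": [0,0,0.14],"yaw": 0.149},{"offset": [0,0,0.14],"yaw": 0.149},{"offset": [0,0,0.14],"yaw": 0.149},{"offset": [0,0,0.14],"yaw": 0.149},{"offset": [0,0,0.14],"yaw": 0.149},{"offset": [0,0,0.14],"yaw": 0.149},{"offset": [0,0,0.14],"yaw": 0.149},{"offset": [0,0,0.14],"yaw": 0.149},{"offset": [0,0,0.14],"yaw": 0.149},{"offset": [0,0,0.14],"yaw": 0.149},{"offset": [0,0,0.14],"yaw": 0.149},{"offset": [0,0,0.14],"yaw": 0.149},{"offset": [0,0,0.14],"yaw": 0.149},{"offset": [0,0,0.14],"yaw": 0.149},{"offset": [0,0,0.14],"yaw": 0.149},{"offset": [0,0,0.1],"yaw": 0.1},{"offset": [0,0,0],"yaw": 0.03},{"offset": [0,0,0],"yaw": 0}])

```text
time: 21.5
tool_pos: [0.6141, 0.0036, 0.1482]
tool_rot: [3.141, -0.001, 1.041]
contact_force: [0.5, -0.4, 2.4]
opening: 0.0094
grip_force: 30.0
```

Emit:
send_rows(plan=[{"offset": [0,0,0.1],"yaw": 0.04},{"offset": [0,0,0],"yaw": 0.02},{"offset": [0,0,0],"yaw": 0}])

```text
time: 21.8
tool_pos: [0.6142, 0.0036, 0.1481]
tool_rot: [3.141, -0.001, 0.981]
contact_force: [-0.1, 0.3, 3.9]
opening: 0.0097
grip_force: 30.0
```

```bash
python3 st.py
```

```text
21.8 [0.6142 0.0036 0.1481] yaw 0.9814 Ftool [ 0.2 -0.2 -3.9] T [-0.045 -0.018  0.053] q6 0.47 open 0.0097 grip 30.0 effort6 0.27
```

Emit:
send_rows(plan=[{"offset": [0,0,0.1],"yaw": 0.04},{"offset": [0,0,0],"yaw": 0.03},{"offset": [0,0,0],"yaw": 0}])

```text
time: 22.1
tool_pos: [0.6141, 0.0036, 0.148]
tool_rot: [3.141, -0.001, 0.911]
contact_force: [1.5, 1.4, 4.6]
opening: 0.0095
grip_force: 30.0
```

```bash
python3 st.py
```

```text
22.1 [0.6141 0.0036 0.148 ] yaw 0.9115 Ftool [ 2.1  0.3 -4.6] T [-0.145  0.001  0.014] q6 0.54 open 0.0095 grip 30.0 effort6 0.364
```

Emit:
send_rows(plan=[{"offset": [0,0,0.1],"yaw": 0.04},{"offset": [0,0,0],"yaw": 0.04},{"offset": [0,0,0],"yaw": 0}])

```text
time: 22.4
tool_pos: [0.6142, 0.0036, 0.1478]
tool_rot: [3.141, -0.001, 0.832]
contact_force: [0.2, 0.8, 4.8]
opening: 0.0096
grip_force: 30.0
```

```bash
python3 st.py
```

```text
22.4 [0.6142 0.0036 0.1478] yaw 0.8318 Ftool [ 0.7 -0.4 -4.8] T [-0.002 -0.083  0.059] q6 0.62 open 0.0096 grip 30.0 effort6 0.452
```

Emit:
send_rows(plan=[{"offset": [0,0,0.05],"yaw": 0.04},{"offset": [0,0,0],"yaw": 0.04},{"offset": [0,0,0],"yaw": 0}])

```text
time: 22.7
tool_pos: [0.6141, 0.0036, 0.1478]
tool_rot: [3.141, -0.001, 0.752]
contact_force: [0.8, 0.5, 5.3]
opening: 0.0097
grip_force: 30.0
```

```bash
python3 st.py
```

```text
22.7 [0.6141 0.0036 0.1478] yaw 0.752 Ftool [ 0.9  0.2 -5.3] T [-0.029 -0.102  0.022] q6 0.7 open 0.0097 grip 30.0 effort6 0.407
```

Emit:
send_rows(plan=[{"offset": [0,0,0.05],"yaw": 0.04},{"offset": [0,0,0],"yaw": 0.04},{"offset": [0,0,0],"yaw": 0}])

```text
time: 23.0
tool_pos: [0.6142, 0.0036, 0.1477]
tool_rot: [3.141, -0.001, 0.672]
contact_force: [1.0, 1.0, 5.4]
opening: 0.01
grip_force: 30.0
```

```bash
python3 st.py
```

```text
23.0 [0.6142 0.0036 0.1477] yaw 0.672 Ftool [ 1.5 -0.2 -5.4] T [-0.068 -0.062  0.012] q6 0.78 open 0.01 grip 30.0 effort6 0.398
```

Emit:
send_rows(plan=[{"offset": [0,0,0.05],"yaw": 0.04},{"offset": [0,0,0],"yaw": 0.04},{"offset": [0,0,0],"yaw": 0}])

```text
time: 23.3
tool_pos: [0.6142, 0.0036, 0.1478]
tool_rot: [3.141, -0.001, 0.592]
contact_force: [0.5, 0.9, 5.3]
opening: 0.0097
grip_force: 30.0
```

```bash
python3 st.py
```

```text
23.3 [0.6142 0.0036 0.1478] yaw 0.5921 Ftool [ 0.9 -0.5 -5.3] T [-0.065 -0.05   0.054] q6 0.86 open 0.0097 grip 30.0 effort6 0.398
```

Emit:
send_rows(plan=[{"offset": [0,0,0.05],"yaw": 0.04},{"offset": [0,0,0],"yaw": 0.04},{"offset": [0,0,0],"yaw": 0}])

```text
time: 23.6
tool_pos: [0.6142, 0.0036, 0.1478]
tool_rot: [3.141, -0.001, 0.512]
contact_force: [1.4, 0.5, 5.7]
opening: 0.0094
grip_force: 30.0
```

```bash
python3 st.py
```

```text
23.6 [0.6142 0.0036 0.1478] yaw 0.5121 Ftool [ 1.5  0.3 -5.7] T [-0.033 -0.048  0.015] q6 0.94 open 0.0094 grip 30.0 effort6 0.404
```

Emit:
send_rows(plan=[{"offset": [0,0,0.05],"yaw": 0.04},{"offset": [0,0,0],"yaw": 0.04},{"offset": [0,0,0],"yaw": 0}])

```text
time: 23.9
tool_pos: [0.6142, 0.0036, 0.1477]
tool_rot: [3.141, -0.001, 0.433]
contact_force: [1.4, 0.8, 6.3]
opening: 0.0098
grip_force: 30.0
```

```bash
python3 st.py
```

```text
23.9 [0.6142 0.0036 0.1477] yaw 0.4325 Ftool [ 1.6 -0.1 -6.3] T [-0.049  0.012  0.193] q6 1.019 open 0.0098 grip 30.0 effort6 0.596
```

Emit:
send_rows(plan=[{"offset": [0,0,0],"yaw": 0.03},{"offset": [0,0,0],"yaw": 0}])

```text
time: 24.1
tool_pos: [0.6142, 0.0036, 0.1477]
tool_rot: [3.141, -0.001, 0.403]
contact_force: [1.3, -0.2, 5.3]
opening: 0.0097
grip_force: 30.1
```

```bash
python3 st.py
```

```text
24.1 [0.6142 0.0036 0.1477] yaw 0.4031 Ftool [ 1.1  0.7 -5.3] T [-0.013  0.038  0.414] q6 1.049 open 0.0097 grip 30.1 effort6 0.648
```

Emit:
send_rows(plan=[{"offset": [0,0,0],"yaw": 0.02},{"offset": [0,0,0],"yaw": 0}])

```text
time: 24.3
tool_pos: [0.6142, 0.0036, 0.1477]
tool_rot: [3.141, -0.001, 0.384]
contact_force: [-0.2, 0.0, 6.5]
opening: 0.01
grip_force: 30.3
```

Emit:
send_rows(plan=[{"offset": [0,0,0],"yaw": 0},{"offset": [0,0,0],"yaw": 0},{"offset": [0,0,0],"yaw": 0},{"offset": [0,0,-12],"yaw": 0},{"offset": [0,0,-20],"yaw": 0},{"offset": [0,0,-40],"yaw": 0},{"offset": [-21.3,-26.5,0],"yaw": 0},{"offset": [-21.3,-26.5,0],"yaw": 0},{"offset": [-21.3,-26.5,0],"yaw": 0},{"offset": [-21.3,-26.7,0],"yaw": 0},{"offset": [0,0,0],"yaw": -0.147},{"offset": [0,0,0],"yaw": -0.147},{"offset": [0,0,0],"yaw": -0.147},{"offset": [0,0,0],"yaw": -0.147},{"offset": [0,0,0],"yaw": -0.147},{"offset": [0,0,0],"yaw": -0.147},{"offset": [0,0,0],"yaw": -0.147},{"offset": [0,0,0],"yaw": -0.147},{"offset": [0,0,0],"yaw": -0.147},{"offset": [0,0,0],"yaw": -0.147}], hand=0.6)

```text
time: 26.3
tool_pos: [0.4953, 0.0705, 0.2199]
tool_rot: [3.141, 0.0, 1.857]
contact_force: [-0.3, 0.4, -0.3]
opening: 0.0369
grip_force: 0.0
```

Emit:
send_rows(plan=[{"offset": [0,0,0],"yaw": -0.147},{"offset": [0,0,0],"yaw": -0.147},{"offset": [0,0,0],"yaw": -0.147},{"offset": [0,0,0],"yaw": -0.147},{"offset": [0,0,0],"yaw": -0.147},{"offset": [0,0,0],"yaw": -0.147},{"offset": [0,0,0],"yaw": -0.147},{"offset": [0,0,0],"yaw": -0.147},{"offset": [0,0,0],"yaw": -0.147},{"offset": [0,0,0],"yaw": -0.147},{"offset": [0,0,0],"yaw": 0},{"offset": [0,0,0],"yaw": 0}])

```text
time: 27.5
tool_pos: [0.4953, 0.0705, 0.2196]
tool_rot: [3.142, 0.001, -2.966]
contact_force: [-0.0, -0.6, 0.4]
opening: 0.037
grip_force: 0.0
```

```bash
python3 st.py; python3 - <<'E'
from h import *
s,i,im,o=wlook(.136)
for c,p,sz,a,m,n in o: print(round(c,2),p.round(1),sz.round(1),round(float(a),3),m.round(1),n)
cv2.imwrite("pics/w5.png",im[:,:,::-1])
E
```

```text
27.5 [0.4953 0.0705 0.2196] yaw -2.9663 Ftool [ 0.1 -0.5 -0.4] T [ 0.075 -0.014  0.035] q6 -1.758 open 0.037 grip 0.0 effort6 -0.189
0.98 [580.4  91.8] [30.  11.5] 0.427 [577.4  90.7] 329
0.93 [515.7 -22.6] [41.4 16.3] 0.355 [514.1 -22.3] 962
0.79 [494.9  68.6] [50.8  9.4] 0.168 [493.3  68.3] 713
```

View pics/w5.png

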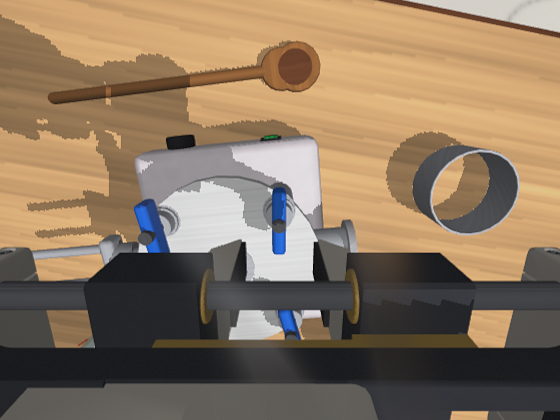

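Nut_d's bar at (279,222) is lined up between the pads, so I'll grasp it.

Emit:
send_rows(plan=[{"offset": [0,-0.6,10],"yaw": 0},{"offset": [0,0,20],"yaw": 0},{"offset": [0,0,20],"yaw": 0},{"offset": [0,0,15],"yaw": 0},{"offset": [0,0,4],"yaw": 0},{"offset": [0,0,0],"yaw": 0}])

```text
time: 28.2
tool_pos: [0.4949, 0.0699, 0.1494]
tool_rot: [3.141, -0.002, -2.963]
contact_force: [0.7, 0.1, 0.4]
opening: 0.0364
grip_force: 0.0
```

Emit:
send_rows(plan=[{"offset": [0,0,0],"yaw": 0},{"offset": [0,0,0],"yaw": 0},{"offset": [0,0,0],"yaw": 0},{"offset": [0,0,0],"yaw": 0},{"offset": [0,0,0],"yaw": 0}], hand=1)

```text
time: 28.7
tool_pos: [0.4955, 0.07, 0.1506]
tool_rot: [3.142, 0.001, -2.962]
contact_force: [-0.1, 0.3, 2.4]
opening: 0.0097
grip_force: 30.0
```

```bash
python3 st.py
```

```text
28.7 [0.4955 0.07   0.1506] yaw -2.9625 Ftool [ 0.1  0.4 -2.4] T [ 0.139  0.068 -0.002] q6 -1.763 open 0.0097 grip 30.0 effort6 -0.038
```

Emit:
send_rows(plan=[{"offset": [0,0,0.14],"yaw": 0.149},{"offset": [0,0,0.14],"yaw": 0.149},{"offset": [0,0,0.14],"yaw": 0.149},{"offset": [0,0,0.14],"yaw": 0.149},{"offset": [0,0,0.14],"yaw": 0.149},{"offset": [0,0,0.14],"yaw": 0.149},{"offset": [0,0,0.14],"yaw": 0.149},{"offset": [0,0,0.14],"yaw": 0.149},{"offset": [0,0,0.14],"yaw": 0.149},{"offset": [0,0,0.14],"yaw": 0.149},{"offset": [0,0,0.14],"yaw": 0.149},{"offset": [0,0,0.14],"yaw": 0.149},{"offset": [0,0,0.14],"yaw": 0.149},{"offset": [0,0,0.14],"yaw": 0.149},{"offset": [0,0,0.14],"yaw": 0.149},{"offset": [0,0,0.14],"yaw": 0.149},{"offset": [0,0,0.14],"yaw": 0.149},{"offset": [0,0,0.1],"yaw": 0.1},{"offset": [0,0,0],"yaw": 0.03},{"offset": [0,0,0],"yaw": 0}])

```text
time: 30.7
tool_pos: [0.4959, 0.0701, 0.1481]
tool_rot: [3.141, -0.002, 0.658]
contact_force: [1.9, 1.9, 1.6]
opening: 0.01
grip_force: 30.0
```

Emit:
send_rows(plan=[{"offset": [0,0,0.1],"yaw": 0.04},{"offset": [0,0,0],"yaw": 0.03},{"offset": [0,0,0],"yaw": 0}])

```text
time: 31.0
tool_pos: [0.4959, 0.0701, 0.1481]
tool_rot: [3.141, -0.002, 0.589]
contact_force: [1.1, 1.4, 3.8]
opening: 0.0094
grip_force: 30.0
```

```bash
python3 st.py
```

```text
31.0 [0.4959 0.0701 0.1481] yaw 0.5886 Ftool [ 1.7 -0.6 -3.8] T [ 0.246 -0.102  0.049] q6 0.969 open 0.0094 grip 30.0 effort6 0.368
```

Emit:
send_rows(plan=[{"offset": [0,0,0.1],"yaw": 0.04},{"offset": [0,0,0],"yaw": 0.04},{"offset": [0,0,0],"yaw": 0}])

```text
time: 31.3
tool_pos: [0.4959, 0.0701, 0.148]
tool_rot: [3.141, -0.002, 0.509]
contact_force: [1.7, 2.6, 6.5]
opening: 0.0094
grip_force: 30.0
```

```bash
python3 st.py
```

```text
31.3 [0.4959 0.0701 0.148 ] yaw 0.5089 Ftool [ 2.7 -1.4 -6.4] T [ 0.171 -0.069  0.139] q6 1.049 open 0.0094 grip 30.0 effort6 0.483
```

Emit:
send_rows(plan=[{"offset": [0,0,0.05],"yaw": 0.03},{"offset": [0,0,0],"yaw": 0.03},{"offset": [0,0,0],"yaw": 0}])

```text
time: 31.6
tool_pos: [0.4959, 0.0701, 0.148]
tool_rot: [3.141, -0.002, 0.45]
contact_force: [1.3, 2.6, 4.9]
opening: 0.0098
grip_force: 30.3
```

```bash
python3 st.py
```

```text
31.6 [0.4959 0.0701 0.148 ] yaw 0.4502 Ftool [ 2.3 -1.8 -4.9] T [ 0.311 -0.072  0.436] q6 1.108 open 0.0098 grip 30.3 effort6 0.73
```

Emit:
send_rows(plan=[{"offset": [0,0,0],"yaw": 0.02},{"offset": [0,0,0],"yaw": 0}])

```text
time: 31.8
tool_pos: [0.4959, 0.0701, 0.148]
tool_rot: [3.141, -0.002, 0.431]
contact_force: [1.0, 2.1, 5.1]
opening: 0.0102
grip_force: 30.6
```

```bash
python3 st.py
```

```text
31.8 [0.4959 0.0701 0.148 ] yaw 0.4307 Ftool [ 1.8 -1.5 -5.1] T [ 0.28  -0.048  0.54 ] q6 1.127 open 0.0102 grip 30.6 effort6 0.712
```

Emit:
send_rows(plan=[{"offset": [0,0,0],"yaw": 0},{"offset": [0,0,0],"yaw": 0},{"offset": [0,0,0],"yaw": 0},{"offset": [0,0,-12],"yaw": 0},{"offset": [0,0,-20],"yaw": 0},{"offset": [0,0,-40],"yaw": 0},{"offset": [0,0,-40],"yaw": 0},{"offset": [-45,0,-20],"yaw": 0},{"offset": [-45,0,0],"yaw": 0},{"offset": [0,0,0],"yaw": 0},{"offset": [0,0,0],"yaw": 0}], hand=0.6)

```text
time: 32.9
tool_pos: [0.4129, 0.0323, 0.2797]
tool_rot: [3.141, -0.001, 0.427]
contact_force: [0.3, -0.5, -0.7]
opening: 0.037
grip_force: 0.0
```

```bash
python3 - <<'E'
from h import *
im=read_camera("side");im2=read_camera("scene")
cv2.imwrite("pics/f.png",np.hstack([cv2.resize(im[150:260,220:380],(400,275)),cv2.resize(im2[140:240,230:380],(400,275))])[:,:,::-1])
a=cv2.imread("pics/side0.png");d=np.abs(a.astype(int)-im[:,:,::-1]).max(2)>60
print(status.observe()["time"],"jug/bowl/ring change px",d[110:195,225:270].sum(),d[240:315,150:240].sum(),d[315:385,265:330].sum(),d[190:300,370:410].sum())
E
```

```text
33.0 jug/bowl/ring change px 0 0 0 0
```

View pics/f.png

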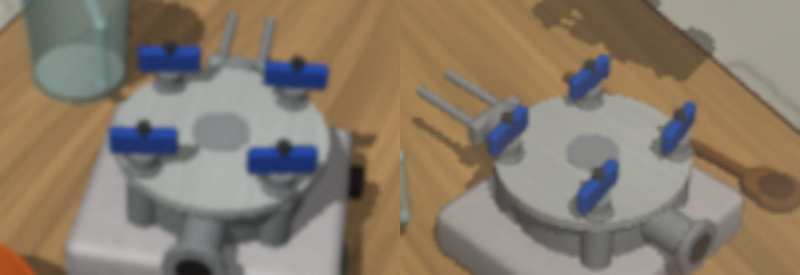

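The picture shows the plate down and level with all four nuts on, and the jug, bowl, ring and spoon haven't moved. Nothing is touching the robot, so I'm handing in.

```bash
python3 -c "
from cell import ticket
print(ticket.hand_in())"
```

```text
the job is handed in; nothing more can be done
None
```

I turned all four nuts crosswise (a, c, b, d) to their stops, each hand-snug at about 0.5–0.6 Nm, left the jug, bowl, ring and spoon where they stood, and handed the job in at about 33 s; the hand-in returned no verdict.

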